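Hold the shaft collar on the set-screw flat

ROBOT

A 6-joint arm with a two-finger parallel gripper is mounted at the origin on the work surface. World frame = base frame: x ahead of the robot, y to its left, z up, the work surface at z = 0. Lengths are in m, angles in rad, forces in N, time in s.
With the tool pointing down it reaches from about 0.3 to 0.775 m from the base axis. Payload 14.6 kg.
Tool frame: the origin (TCP) lies midway between the tips of the shut fingers; the grasp point (between the pads) lies 19 mm behind it (ctrl.pinch_z is the distance from the TCP to the grasp point, in m); z points along the fingers, y is the line along which they close (so a half turn about z gives the same grasp; the last joint's range is limited). The gripper opens to 94 mm and grips with 3 to 60 N. Pads are 16 mm wide; open, the fingers measure 119 mm over their backs; the gripper's body (75 mm by 177 mm) begins 78 mm behind the grasp point.
Start: joints at [-1.284, 0.3, 1.521, -0, 1.321, -0.067], TCP at [0.191, -0.516, 0.205] pointing down, gripper open.
Joint ranges: [-3.03, 3.03], [-0.79, 2.21], [0.23, 2.52], [-1.04, 4.18], [0, 3.07], [-2.55, 2.55]. Speed limits (rad/s): [2.22, 2.22, 2.57, 3.14, 3.14, 3.14].

INTERFACE

Orientations are given as [roll, pitch, yaw] about the fixed x, y, z axes, in that order (R = Rz(yaw) Ry(pitch) Rx(roll)).
In Python, from station import ctrl gives the robot as it stands.
- The arm moves only by the tool jog_arm, never from a script. Its argument "motion" is a list of rows, each a list of 7 numbers: the shift along the tool's x, y, z in m, then the turn, a rotation vector about the tool's x, y, z in rad, then the opening, from -1 (shut) to 1 (fully open). In form: [[tx, ty, tz, rx, ry, rz, gripper], ...]. A call has 1 to 5 rows; each row shifts and turns the commanded pose from where the row before left it, along the tool's axes as they then stand; what a row does not reach is not made up. A row lasts 1/10 s, in which the tool goes at most 50 mm and 8.59 degrees, less where a joint would pass 70% of its speed; a pose out of reach is approached as far as the arm can. A call is refused whole if a number of a shift passes 0.05 or a number of a turn 0.15, either way. A call with a gripper value outside its range is refused whole. The fingers move at their own pace and stop on an object; "squeeze" is the grip in N (left out, the last holds). Time passes only in rows, so rows that do not move let the fingers close. It gives the time, the measured TCP pose, the force, the opening and the grip force at its end, in the units of the state.
- ctrl.get_obs(): the state, without advancing time (a new reading comes with each control period).
- ctrl.camera(name): name is "scene" or "side" or "wrist"; returns the picture (384x512x3 uint8, red, green, blue); there is no depth.
- ctrl.camera_model(name): a dict with "intrinsics" (3x3 intrinsics, pixels), "rvec" (rotation vector, rad) and "tvec" (3), from world to camera coordinates, as OpenCV has them. Camera axes: x right, y down, z forward; pixel columns grow to the right and rows downward; lengths in m; the calibration is good to about 2 mm. A picture is of the moment at which its call begins: read the wrist's pose just before it. camera_model takes no time and is no camera call; for the wrist camera it gives the pose at the moment of the call.
- ctrl.hand_in(): hands the job in; it is judged then, once.
The state is a dict: "time_s": time; "qpos": joint angles; "joint_vel": joint speeds; "tau": joint torques, N m; "ee_pos": TCP position; "eef_rot": TCP orientation; "force": force on the tool from outside, world axes, zero at the start; "moment": the same for the moment, N m; "grip_width": finger opening in m; "grip_force": force on a finger pad.
Only numpy, scipy, OpenCV 4.12 (cv2) and the standard library are available. Lean on these libraries where they do the work, as an engineer would, in place of code of your own. Each camera call takes 0.05 s, during which the arm holds its last target. There are 200 camera calls.

TASK

Feel for the milled flat on the gear motor's upright bare shaft, pinch the shaft on that flat with the fingers and turn it until the flat faces the raised index rib on the casing. Then take the loose collar, slip it over the shaft with its set screw facing the flat and level with the middle of the flat, and finish still holding it there, upright and still and clear of the casing, so that I can tighten the screw. Leave the screwdriver, flask, contactor and notebook where they are.

Things in the scene. Friction and masses are not known exactly. Their poses are not given: they have to be found in the camera images.
- gearmotor: Grey cast gear motor, bolted down. Origin on the bench, on its output shaft's vertical axis; z up. Casing 100 x 100 mm in plan, top 100 mm above the bench, on a 120 x 120 x 12 mm foot. Its +x points from the shaft to the index rib and on along the finned motor barrel (77 mm wide, ends 150 mm from the shaft axis, nowhere above 100 mm). On its top: the rib, four bolt heads, the shaft.
- index (a point): Raised steel index rib, 18 x 7 x 6 mm, on top of the gear motor's casing, pointing radially; the point is on its top, 36 mm from the shaft axis, 106 mm above the bench. The flat has to face this side.
- shaft (a joint): Rotation of the shaft about its vertical axis, rad: 0 = flat faces the index rib (gear motor's +x), positive = counterclockwise seen from above. Starts between 0.6 and 1.4. Friction about 0.08 N m; it stays where left. Pinched across the flat (fingers closing along the flat's normal) it follows the fingers, which then stand 15 mm apart instead of 20.
- flat: The milled flat on the shaft, 40 mm tall and 17 mm wide, open at the shaft's top. Origin at the centre of the flat face, 160 mm above the bench and 5 mm from the shaft axis; x = the flat's outward normal (horizontal), z up. It turns with the shaft. The narrow back of the shaft exactly opposite the flat, where the second finger rests when the pinch is on the flat, counts as part of it.
- shaft_top (a point): Centre of the top end of the steel shaft, on its axis, 180 mm above the bench. The shaft stands upright on the casing, 100 to 180 mm above the bench, 20 mm diameter, top edge chamfered 2 mm. Up to 140 mm it is fully round; from 140 to 180 mm one side has a flat 5 mm deep (D section: 15 mm across the flat and the round opposite).
- collar: Loose dark steel shaft collar, lying flat on the bench with its bore upright: 44 mm outside diameter, 25 mm bore, 28 mm tall, about 0.2 kg. Origin at the centre of its underside, z up along the bore, x towards the set screw.
- screw (a point): Outer end of the collar's set screw, a 10 mm diameter steel screw head that sticks radially 8 mm out of the collar's side, at half height (14 mm above the underside); the point is 30 mm from the collar's axis along the collar's x. The collar's other sides are bare for gripping.
- screwdriver: Bystander: screwdriver about 190 mm long with grey handle, lying on the bench to the robot's right. Leave it.
- flask: Bystander: steel drinking flask, 68 mm diameter, 210 mm tall, upright; origin at its underside. Leave it.
- contactor: Bystander: grey and black contactor, 70 x 85 x 85 mm; origin at its underside. Leave it.
- notebook: Bystander: open notebook, 150 x 212 x 16 mm, lying flat; origin at its underside. Leave it.
There are look-alikes about, which are no part of the job. Several things have the shape of the collar; the one meant has the colours described above. Of the things that look like the gearmotor, the larger one is meant.

How it is judged:
By the outcome, as a careful person would: the job done as asked, in the order asked, and still so for the second after the job is handed in, while the arm keeps its last pose, push and grip.
It also fails if it takes over 64 s, if anything falls off the work surface, if the arm or the gripper's body presses on something with over 40 N, if the wrist force passes 120 N, or if a joint passes its speed limit or range.

## Working session

There is one attempt and no reset: what is moved stays moved. The work goes in short steps, Python scripts to look and compute and a tool call to move; the robot and the scene stay as the last step left them, time stands still between calls to the robot, and variables do not carry over. Pictures are saved under pics/ and viewed, at most 13 in all, crops included, and the job is handed in when it is done.

Besides the shell and the picture viewer there is one more tool, called as name(argument=value, ...), one argument or row to a line, values as JSON. jog_arm: Moves the arm, as the interface text tells. Its arguments: {"type":"object","properties":{"motion":{"type":"array"},"squeeze":{"type":"number"}},"required":["motion"]}

```bash
ls; mkdir -p pics
python3 - <<'E'
from station import ctrl
import cv2,numpy as np
for n in("scene","side"):
    im=ctrl.camera(n); cv2.imwrite(f"pics/{n}0.png",im[:,:,::-1]); m=ctrl.camera_model(n)
    R=cv2.Rodrigues(np.array(m["rvec"],float))[0]; print(n,-R.T@np.array(m["tvec"]).ravel(), m["intrinsics"][0][0])
im=np.hstack([cv2.imread("pics/scene0.png"),cv2.imread("pics/side0.png")])
print(ctrl.pinch_z, ctrl.get_obs())
E
```

```text
pics
scene [ 1.27325513 -0.76344765  1.12096076] 468.0232364035089
side [ 0.32203649 -1.00115247  0.99710989] 357.3910554719522
0.0188 {'time_s': 0.1, 'qpos': array([-1.28358379e+00,  3.00433633e-01,  1.52149242e+00, -2.67421057e-05,
        1.32067879e+00, -6.66273299e-02]), 'joint_vel': array([-0.00130186, -0.00227009, -0.00342878, -0.00111854,  0.0005758 ,
       -0.00122647]), 'tau': array([-4.19376711e-04, -5.32643938e+01, -3.53281581e+01,  7.09393225e-02,
        2.35383993e-02, -4.05863818e-05]), 'ee_pos': array([ 0.19049038, -0.5157242 ,  0.20494438]), 'eef_rot': array([-3.14058098e+00, -4.15439557e-05,  3.53846478e-01]), 'force': array([-0.1551772 , -0.37023082, -0.1124859 ]), 'moment': array([-0.02257998,  0.02846663, -0.04537924]), 'grip_force': 0.0, 'grip_width': 0.09374017430630041}
```

View pics/scene0.png

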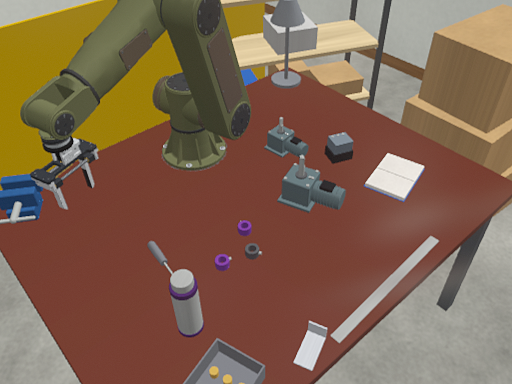

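View pics/side0.png

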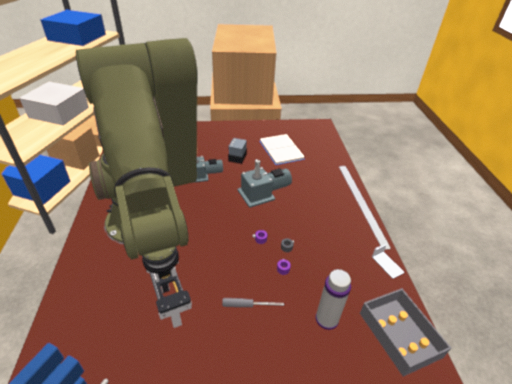

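The scene view shows the larger motor's shaft top near (302,158) and the dark grey collar near (252,251). In the side view they are at (258,162) and (287,244). I'll triangulate these and take a closer crop.

```bash
cat > h.py <<'E'
from station import ctrl
import cv2,numpy as np
def cam(n):
    m=ctrl.camera_model(n); R=cv2.Rodrigues(np.array(m["rvec"],float))[0]; t=np.array(m["tvec"],float).ravel(); return np.array(m["intrinsics"],float),R,t
def ray(c,uv):
    K,R,t=c; d=R.T@np.linalg.inv(K)@np.array([uv[0],uv[1],1.]); return -R.T@t,d/np.linalg.norm(d)
def plane(c,uv,z):
    o,d=ray(c,uv); return o+d*(z-o[2])/d[2]
def tri(c1,u1,c2,u2):
    o,d=ray(c1,u1);p,e=ray(c2,u2)
    s=np.linalg.lstsq(np.stack([d,-e],1),p-o,rcond=None)[0]
    a,b=o+d*s[0],p+e*s[1]; return (a+b)/2,np.linalg.norm(a-b)
def proj(c,P):
    K,R,t=c; q=K@(R@np.array(P,float)+t); return q[:2]/q[2]
E
python3 - <<'E'
from h import *
S,D=cam("scene"),cam("side")
np.set_printoptions(precision=4,suppress=True)
print("shafttop",tri(S,(302,158),D,(258,162)))
print("collar",tri(S,(252,250),D,(287,244)))
a=cv2.imread("pics/scene0.png");b=cv2.imread("pics/side0.png")
f=lambda im,x,y,w,h,s:cv2.resize(im[y:y+h,x:x+w],None,fx=s,fy=s,interpolation=cv2.INTER_CUBIC)
top=np.hstack([f(a,270,145,80,60,5),f(b,230,150,80,60,5)])
bot=np.hstack([f(a,222,225,80,60,5),f(b,250,220,80,60,5)])
cv2.imwrite("pics/crop.png",np.vstack([top,bot]))
E
```

```text
shafttop (array([0.4693, 0.1155, 0.1756]), np.float64(0.002519781367690544))
collar (array([ 0.5521, -0.1724,  0.0201]), np.float64(0.0013233394948066783))
```

View pics/crop.png

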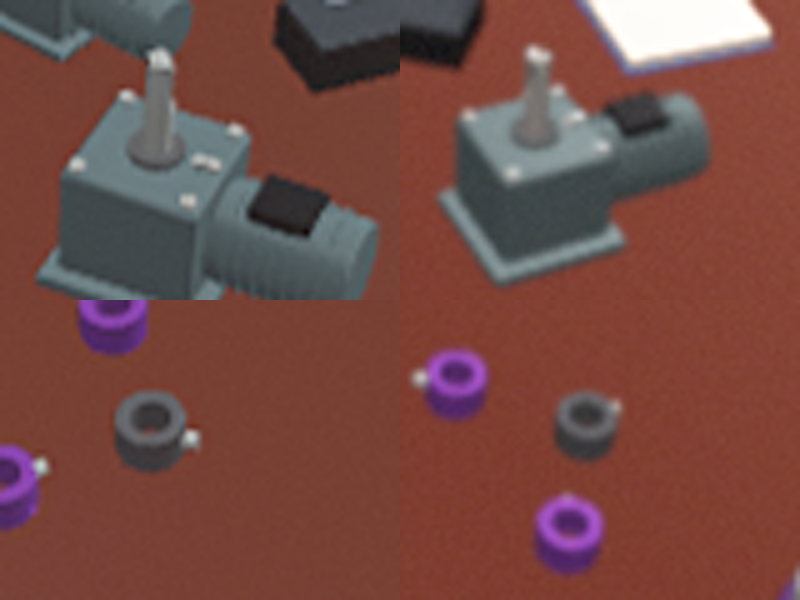

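The crop shows these pixel positions:

| Feature | Scene | Side |
|---|---|---|
| Shaft top | (302,156) | (257.6,160.4) |
| Rib | (311.4,177.6) | (264.8,173.4) |
| Collar rim centre | (252,247.6) | (287.4,242.4) |
| Screw | (260.6,252.6) | (293.2,241) |

Run:
```python
from h import *
S,D=cam("scene"),cam("side")
np.set_printoptions(precision=4,suppress=True)
for n,u,v,z in [("top",(302,156),(257.6,160.4),.18),("rib",(311.4,177.6),(264.8,173.4),.106),("collar",(252,247.6),(287.4,242.4),.028),("screw",(260.6,252.6),(293.2,241),.014)]:
    print(n,*tri(S,u,D,v),plane(S,u,z)[:2],plane(D,v,z)[:2])
K,R,t=cam("wrist"); o=ctrl.get_obs(); print("wristcam",-R.T@t,R,o["ee_pos"],o["eef_rot"],K[0,0])
from scipy.spatial.transform import Rotation as Q
print(Q.from_euler("xyz",o["eef_rot"]).as_matrix())
```

```text
top [0.4676 0.1167 0.1822] 0.002322149885592888 [0.4647 0.1204] [0.4682 0.1179]
rib [0.5021 0.1321 0.1042] 0.0009810398340365748 [0.503  0.1312] [0.5018 0.1291]
collar [ 0.5522 -0.1726  0.0303] 0.003064003850538795 [ 0.5496 -0.1697] [ 0.5529 -0.1726]
screw [ 0.5769 -0.1592  0.0196] 0.0012074050351438869 [ 0.573  -0.1555] [ 0.5785 -0.1552]
wristcam [ 0.2561 -0.4916  0.3825] [[ 0.3462 -0.9382 -0.0014]
 [-0.9094 -0.3359  0.2455]
 [-0.2308 -0.0837 -0.9694]] [ 0.1905 -0.5157  0.2049] [-3.1406 -0.      0.3538] 336.3476172994683
[[ 0.938   0.3465 -0.0003]
 [ 0.3465 -0.938   0.001 ]
 [ 0.     -0.001  -1.    ]]
```

```bash
cat >> h.py <<'E'
def plan(pos,yaw,n,g,start=None):
    """tool-frame rows for a straight move of a downward tool, rounded"""
    from scipy.spatial.transform import Rotation as Q
    o=ctrl.get_obs(); p=o["ee_pos"].copy(); R=Q.from_euler("xyz",o["eef_rot"])
    if start is not None: p=np.array(start[0],float); R=Q.from_euler("xyz",[np.pi,0,start[1]])
    T=Q.from_euler("xyz",[np.pi,0,yaw]); rv=(R.inv()*T).as_rotvec(); p0=p.copy(); R0=R
    for k in range(1,n+1):
        t=np.round(R.inv().apply(p0+(np.array(pos)-p0)*k/n-p),4)
        r=np.round((R.inv()*(R0*Q.from_rotvec(rv*k/n))).as_rotvec(),3)
        p=p+R.apply(t); R=R*Q.from_rotvec(r)
        print([float(x)+0. for x in [*t,*r,g]], end=", " if k%5 else "\n")
E
python3 - <<'E'
from h import *
plan([.467,.118,.29],2.85,20,1)
S,D=cam("scene"),cam("side")
print("flask",plane(S,(189,330),0)[:2],plane(D,(329,325),0)[:2])
for u in[(244.5,226),(222,260)]: print("purple",plane(S,u,.02)[:2])
E
```

```text
[0.0239, -0.0249, -0.0042, 0.0, 0.0, -0.125, 1.0], [0.0269, -0.0218, -0.0043, 0.0, 0.0, -0.125, 1.0], [0.0294, -0.0182, -0.0042, 0.0, 0.0, -0.124, 1.0], [0.0314, -0.0145, -0.0042, 0.0, 0.0, -0.125, 1.0], [0.033, -0.0104, -0.0042, 0.0, 0.0, -0.125, 1.0]
[0.034, -0.0063, -0.0043, 0.0, 0.0, -0.125, 1.0], [0.0345, -0.0019, -0.0042, 0.0, 0.0, -0.125, 1.0], [0.0345, 0.0023, -0.0042, 0.0, -0.001, -0.124, 1.0], [0.0339, 0.0066, -0.0043, 0.0, 0.0, -0.125, 1.0], [0.0328, 0.0108, -0.0042, 0.0, 0.0, -0.125, 1.0]
[0.0313, 0.0148, -0.0043, 0.0, 0.0, -0.125, 1.0], [0.0291, 0.0186, -0.0043, 0.0, 0.0, -0.125, 1.0], [0.0266, 0.0221, -0.0042, 0.0, 0.0, -0.124, 1.0], [0.0237, 0.0252, -0.0043, 0.0, 0.0, -0.125, 1.0], [0.0204, 0.0279, -0.0042, 0.0, 0.0, -0.125, 1.0]
[0.0167, 0.0303, -0.0043, 0.0, 0.0, -0.125, 1.0], [0.0128, 0.0321, -0.0043, 0.0, 0.0, -0.125, 1.0], [0.0087, 0.0335, -0.0042, 0.0, 0.0, -0.125, 1.0], [0.0044, 0.0342, -0.0043, 0.0, 0.0, -0.124, 1.0], [0.0002, 0.0346, -0.0042, 0.0, -0.001, -0.125, 1.0]
flask [ 0.63681786 -0.4670866 ] [ 0.63208857 -0.47729488]
purple [ 0.45954804 -0.12432566]
purple [ 0.52122563 -0.26390349]
```

jog_arm(
  motion=[
    [0.024,-0.025,-0.0042,0,0,-0.125,1],
    [0.027,-0.022,-0.0042,0,0,-0.125,1],
    [0.0295,-0.018,-0.0042,0,0,-0.125,1],
    [0.0315,-0.0145,-0.0042,0,0,-0.125,1],
    [0.033,-0.0105,-0.0042,0,0,-0.125,1],
  ],
)

```text
time_s: 0.6
ee_pos: [0.2602, -0.3556, 0.2264]
eef_rot: [-3.141, -0.0, 0.984]
force: [-0.0, -0.9, -0.9]
grip_width: 0.094
grip_force: 0.0
```

jog_arm(
  motion=[
    [0.034,-0.006,-0.0042,0,0,-0.125,1],
    [0.0345,-0.002,-0.0042,0,0,-0.125,1],
    [0.0345,0.0025,-0.0042,0,0,-0.125,1],
    [0.034,0.0065,-0.0042,0,0,-0.125,1],
    [0.033,0.011,-0.0042,0,0,-0.125,1],
  ],
)

```text
time_s: 1.1
ee_pos: [0.3294, -0.1971, 0.2475]
eef_rot: [-3.142, -0.0, 1.609]
force: [0.5, -0.3, -0.4]
grip_width: 0.0941
grip_force: 0.0
```

jog_arm(
  motion=[
    [0.0315,0.015,-0.0042,0,0,-0.125,1],
    [0.029,0.0185,-0.0042,0,0,-0.125,1],
    [0.0265,0.022,-0.0042,0,0,-0.125,1],
    [0.0235,0.025,-0.0042,0,0,-0.125,1],
    [0.0205,0.028,-0.0042,0,0,-0.125,1],
  ],
)

```text
time_s: 1.6
ee_pos: [0.3981, -0.0385, 0.2686]
eef_rot: [-3.142, -0.0, 2.234]
force: [1.5, 0.1, 0.2]
grip_width: 0.0941
grip_force: 0.0
```

jog_arm(
  motion=[
    [0.0165,0.0305,-0.0042,0,0,-0.125,1],
    [0.013,0.032,-0.0042,0,0,-0.125,1],
    [0.0085,0.0335,-0.0042,0,0,-0.125,1],
    [0.0045,0.034,-0.0042,0,0,-0.125,1],
    [0,0.0345,-0.0042,0,0,-0.125,1],
  ],
)

```text
time_s: 2.1
ee_pos: [0.467, 0.1197, 0.2894]
eef_rot: [-3.141, -0.0, 2.859]
force: [0.5, -0.7, 0.8]
grip_width: 0.0937
grip_force: 0.0
```

Run:
```python
from h import *
o=ctrl.get_obs();print(o["time_s"],o["ee_pos"],o["eef_rot"],o["qpos"])
W=cam("wrist");im=ctrl.camera("wrist");cv2.imwrite("pics/w1.png",im[:,:,::-1]);np.savez("w1.npz",K=W[0],R=W[1],t=W[2])
print(proj(W,[.4676,.1167,.18]))
u=proj(W,[.4676,.1167,.17]).astype(int)
c=im[max(0,u[1]-75):u[1]+75,max(0,u[0]-100):u[0]+100,::-1];print(max(0,u[0]-100),max(0,u[1]-75))
cv2.imwrite("pics/w1c.png",cv2.resize(c,None,fx=4,fy=4,interpolation=cv2.INTER_CUBIC))
```

```text
2.1 [0.4670215  0.11973593 0.28940935] [-3.14139701e+00 -3.31020678e-04  2.85917067e+00] [ 1.75005922e-01  9.27925011e-02  1.57383393e+00 -2.94682347e-05
  1.47534961e+00 -1.11336564e+00]
[251.13016829 189.19954094]
151 111
```

View pics/w1c.png

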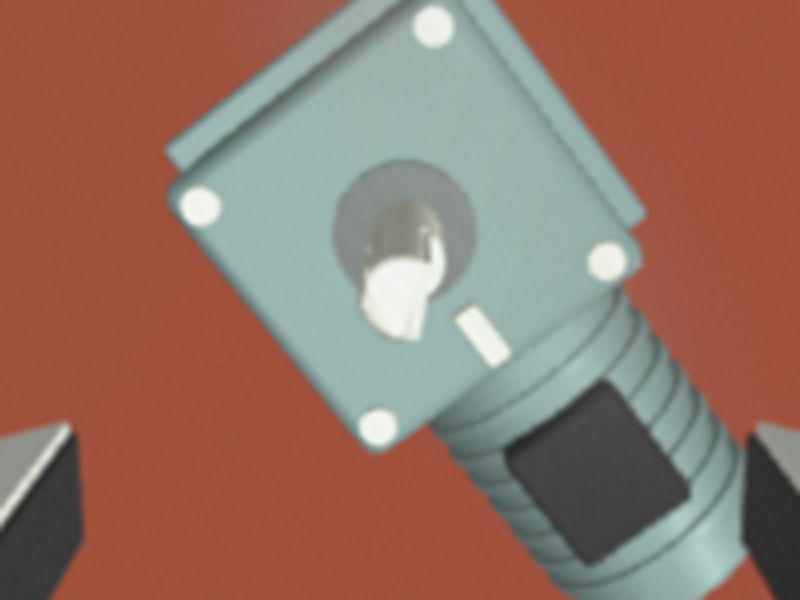

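The crop shows the four bolts at (433,27), (200,206), (607,262) and (378,427), with the rib near (482,335). The shaft's D top is around (398,298), and its chord runs roughly from (430,285) to (413,338), facing right and slightly down.

Run:
```python
from h import *
np.set_printoptions(precision=4,suppress=True)
z=np.load("w1.npz");W=(z["K"],z["R"],z["t"])
f=lambda x,y,h:plane(W,((x+.5)/4+151-.5,(y+.5)/4+111-.5),h)
B=[f(*p,.104) for p in [(433,27),(200,206),(607,262),(378,427)]]
c=np.mean(B,0);d1=B[2]-B[0];d2=B[3]-B[1]
print("centre",c,"dir",np.arctan2(d1[1],d1[0]),np.arctan2(d2[1],d2[0]),"spacing",np.linalg.norm(d1),np.linalg.norm(B[1]-B[0]))
e=B[0]-B[1];e2=B[2]-B[3];print("perp dirs",np.arctan2(e[1],e[0])-np.pi/2,np.arctan2(e2[1],e2[0])-np.pi/2)
r=f(482,335,.106)-c;print("rib",f(482,335,.106),np.arctan2(r[1],r[0]),np.linalg.norm(r[:2]))
a=f(465,311,.106);b=f(503,361,.106);
print("top approx",f(398,298,.18))
p=f(430,285,.18);q=f(413,338,.18);d=q-p;print("chord",p,q,np.arctan2(d[1],d[0])+np.pi/2,np.arctan2(d[1],d[0])-np.pi/2)
im=cv2.imread("pics/w1.png");g=im[:,:,0]
np.set_printoptions(linewidth=250)
print(g[170:200,238:268])
```

```text
centre [0.4647 0.1178 0.104 ] dir 0.36708504671299713 0.36517324417955754 spacing 0.07974794792136036 0.07943984391905938
perp dirs 0.3635971057508709 0.3648428691388266
rib [0.4977 0.1306 0.106 ] 0.37071798518100374 0.03539819677814852
top approx [0.4638 0.1169 0.18  ]
chord [0.463  0.1244 0.18  ] [0.4735 0.1175 0.18  ] 0.9883026603631734 -2.1532899932266196
[[137 138 138 138 134 129 121 117 121 126 125 125 125 125 125 129 134 143 156 151 178 202 189 163 145 143 142 143 142 142]
 [137 139 138 138 135 130 122 118 124 125 125 126 124 124 125 130 134 144 153 147 184 224 217 175 149 143 144 144 141 142]
 [136 137 138 138 141 137 124 119 125 126 125 124 124 123 125 129 133 144 152 142 178 227 229 190 150 142 143 143 143 142]
 [136 137 137 139 146 145 127 122 124 125 126 123 124 123 126 130 135 145 153 140 173 229 232 204 156 141 143 143 143 142]
 [134 135 138 135 132 137 127 123 124 128 132 134 135 139 140 141 142 148 158 140 170 227 234 213 162 140 141 143 143 142]
 [135 136 136 134 124 124 123 127 134 146 161 172 179 184 186 182 175 170 168 143 164 228 236 223 168 141 140 142 143 143]

[... 2252 characters left out ...]
170 194 222 228 221 217 219 229 222 192 178 177 177 177 178 178 177 177 177 178 205]
 [178 179 180 179 179 180 177 173 164 157 165 178 184 186 196 209 218 209 186 176 177 178 178 177 177 177 177 177 175 183]
 [178 180 178 180 179 179 179 179 177 176 173 165 166 169 177 185 190 185 179 176 178 178 177 178 177 178 177 178 176 172]
 [179 179 179 179 179 179 180 179 180 179 179 176 176 176 178 179 178 177 177 178 177 177 177 178 178 178 177 177 177 175]
 [180 179 178 180 179 178 179 179 178 180 179 180 180 179 179 179 178 177 177 179 178 178 178 178 178 178 178 178 176 177]
 [180 180 178 179 178 180 180 179 179 179 180 180 179 178 180 179 177 177 176 177 177 177 177 178 178 177 177 178 177 177]]
```

Run:
```python
from h import *
plan([.4648,.1177,.141],2.70,5,.2)
```

```text
[0.0004, -0.0012, 0.0297, 0.0, 0.0, 0.034, 0.2], [0.0003, -0.0012, 0.0297, 0.0, 0.0, 0.033, 0.2], [0.0003, -0.0013, 0.0298, 0.001, 0.0, 0.034, 0.2], [0.0003, -0.0012, 0.0297, 0.0, 0.0, 0.034, 0.2], [0.0002, -0.0012, 0.0297, 0.0, 0.0, 0.034, 0.2]
```

Run:
```python
from h import *
o=ctrl.get_obs();print(o["time_s"],o["ee_pos"],o["eef_rot"],o["joint_vel"])
```

```text
2.15 [0.46828616 0.12287215 0.28962284] [ 3.14057073e+00 -1.53360345e-04  2.86863250e+00] [-0.07323748 -0.04315746  0.06036447 -0.00656074 -0.01988185  0.10861786]
```

jog_arm(
  motion=[
    [0.0003,-0.0012,0.03,0,0,0.034,0.2],
    [0.0003,-0.0012,0.03,0,0,0.034,0.2],
    [0.0003,-0.0012,0.03,0,0,0.034,0.2],
    [0.0003,-0.0012,0.03,0,0,0.034,0.2],
    [0.0003,-0.0012,0.0285,0,0,0.034,0.2],
  ],
)

```text
time_s: 2.65
ee_pos: [0.4629, 0.113, 0.1395]
eef_rot: [-3.141, -0.0, 2.682]
force: [0.7, -0.2, -0.4]
grip_width: 0.058
grip_force: 0.0
```

jog_arm(
  motion=[
    [0,0,0,0,0,0,0.2],
  ],
)

```text
time_s: 2.75
ee_pos: [0.4615, 0.1128, 0.1379]
eef_rot: [-3.138, -0.005, 2.683]
force: [0.7, -0.5, 0.4]
grip_width: 0.0565
grip_force: 0.0
```

jog_arm(
  motion=[
    [0,0,0,0,0,0,0.2],
    [0,0,0,0,0,0,0.2],
  ],
)

```text
time_s: 2.95
ee_pos: [0.464, 0.1133, 0.1425]
eef_rot: [3.14, 0.002, 2.685]
force: [0.8, -0.7, 0.6]
grip_width: 0.056
grip_force: 0.0
```

Run:
```python
from h import *
plan([.4648,.1177,.141],2.70,1,.2)
o=ctrl.get_obs();print(o["time_s"],o["ee_pos"],o["eef_rot"],o["joint_vel"])
```

```text
[0.0013, 0.0043, 0.0015, 0.001, 0.002, -0.015, 0.2], 2.95 [0.46404355 0.11329711 0.14251217] [3.14032825e+00 1.77969990e-03 2.68451051e+00] [ 0.00045882 -0.00395072  0.00147009  0.00036865 -0.00380135  0.00343275]
```

Shift to centre, then close gently in order to feel the width.

jog_arm(
  motion=[
    [0.001,0.0045,0.0015,0,0,-0.015,0.2],
    [0,0,0,0,0,0,0.2],
    [0,0,0,0,0,0,-0.3],
    [0,0,0,0,0,0,-0.5],
    [0,0,0,0,0,0,-0.6],
  ],
  squeeze=8,
)

```text
time_s: 3.45
ee_pos: [0.4644, 0.1176, 0.1396]
eef_rot: [3.141, 0.0, 2.699]
force: [-1.1, -0.1, 0.4]
grip_width: 0.0357
grip_force: 0.0
```

jog_arm(
  motion=[
    [0,0,0,0,0,0,-1],
    [0,0,0,0,0,0,-1],
    [0,0,0,0,0,0,-1],
    [0,0,0,0,0,0,-1],
  ],
)

```text
time_s: 3.85
ee_pos: [0.4646, 0.1181, 0.1395]
eef_rot: [3.14, 0.0, 2.699]
force: [2.1, 5.0, -1.3]
grip_width: 0.0194
grip_force: 8.0
```

jog_arm(
  motion=[
    [0,0,0,0,0,0,-1],
    [0,0,0,0,0,0,-1],
    [0,0,0,0,0,0,-1],
  ],
)

```text
time_s: 4.15
ee_pos: [0.4646, 0.1181, 0.1395]
eef_rot: [3.14, 0.0, 2.699]
force: [2.1, 4.5, -1.4]
grip_width: 0.019
grip_force: 8.0
```

Run:
```python
from h import *
o=ctrl.get_obs();print({k:o[k] for k in("time_s","ee_pos","eef_rot","force","moment","grip_width","grip_force")})
W=cam("wrist");im=ctrl.camera("wrist")
u=proj(W,[.4648,.1177,.17]).astype(int);x,y=max(0,u[0]-60),max(0,u[1]-60)
cv2.imwrite("pics/w2c.png",cv2.resize(im[y:y+120,x:x+160,::-1],None,fx=5,fy=5,interpolation=cv2.INTER_CUBIC));print(x,y)
```

```text
{'time_s': 4.15, 'ee_pos': array([0.46462822, 0.11806543, 0.13951741]), 'eef_rot': array([3.14047407e+00, 2.90680983e-04, 2.69883343e+00]), 'force': array([ 2.12970994,  4.4693    , -1.35264815]), 'moment': array([ 1.02579773, -0.63508927,  0.04713797]), 'grip_width': 0.018983910666778094, 'grip_force': 7.999936379492283}
194 199
```

View pics/w2c.png

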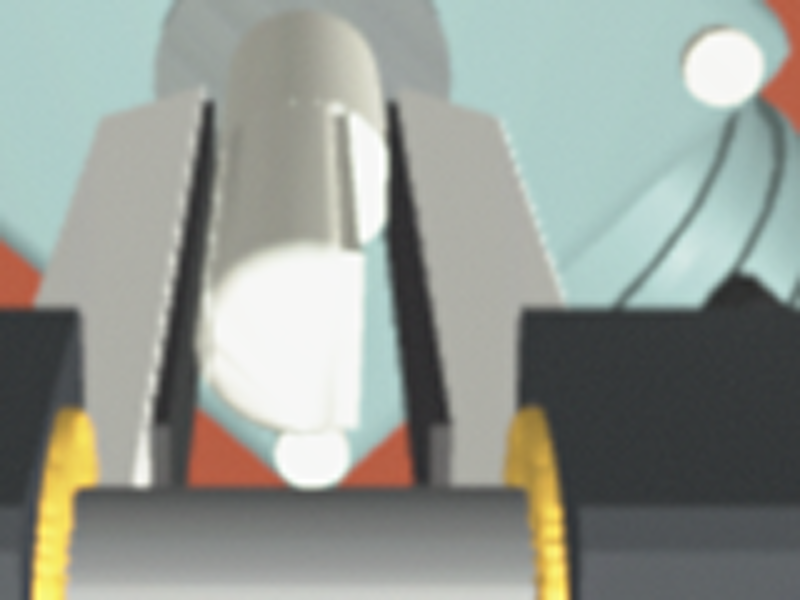

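The picture shows the flat's chord (x≈358 in the crop) parallel to the right-hand pad, so the angle is right. The fingertips are catching the round part just below the ledge at 140 mm, so I'll open, go up 7 mm and pinch again.

jog_arm(
  motion=[
    [0,0,0,0,0,0,-0.4],
    [0,0,0,0,0,0,-0.4],
    [0,-0.002,-0.007,0,0,0,-0.4],
    [0,0,0,0,0,0,-0.4],
    [0,0,0,0,0,0,-1],
  ],
)

```text
time_s: 4.7
ee_pos: [0.4636, 0.1157, 0.1468]
eef_rot: [3.141, 0.001, 2.699]
force: [-0.1, -0.4, -1.0]
grip_width: 0.0228
grip_force: 0.0
```

jog_arm(
  motion=[
    [0,0,0,0,0,0,-1],
    [0,0,0,0,0,0,-1],
    [0,0,0,0,0,0,-1],
    [0,0,0,0,0,0,-1],
    [0,0,0,0,0,0,-1],
  ],
  squeeze=8,
)

```text
time_s: 5.2
ee_pos: [0.4637, 0.1162, 0.1465]
eef_rot: [3.141, 0.0, 2.699]
force: [2.3, 4.8, -0.6]
grip_width: 0.0151
grip_force: 8.0
```

Width is 15.1 mm, so the pinch is on the flat. I'll squeeze harder and turn clockwise about the shaft axis by about 0.76 rad.

jog_arm(
  motion=[
    [0,0.0005,0,0,0,0,-1],
    [0,0,0,0,0,0,-1],
    [0,0,0,0,0,0,-1],
  ],
  squeeze=30,
)

```text
time_s: 5.5
ee_pos: [0.4637, 0.1163, 0.1465]
eef_rot: [-3.142, -0.0, 2.699]
force: [-1.1, 2.0, 0.9]
grip_width: 0.0144
grip_force: 30.0
```

jog_arm(
  motion=[
    [0.0002,0,0,0,0,0.076,-1],
    [0.0002,0,0,0,0,0.076,-1],
    [0.0002,0,0,0,0,0.076,-1],
    [0.0002,0,0,0,0,0.076,-1],
    [0.0002,0,0,0,0,0.076,-1],
  ],
)

```text
time_s: 6.0
ee_pos: [0.4633, 0.1172, 0.1465]
eef_rot: [3.14, 0.0, 2.316]
force: [4.2, 4.9, -1.3]
grip_width: 0.0145
grip_force: 30.0
```

jog_arm(
  motion=[
    [0.0002,0,0,0,0,0.076,-1],
    [0.0002,0,0,0,0,0.076,-1],
    [0.0002,0,0,0,0,0.076,-1],
    [0.0002,0,0,0,0,0.076,-1],
    [0.0002,0,0,0,0,0.076,-1],
  ],
)

```text
time_s: 6.5
ee_pos: [0.4632, 0.1182, 0.1465]
eef_rot: [3.139, -0.0, 1.936]
force: [8.8, 6.3, -5.0]
grip_width: 0.0146
grip_force: 30.0
```

jog_arm(
  motion=[
    [0,0,0,0,0,0,-1],
    [0,0,0,0,0,0,-1],
    [0,0,0,0,0,0,-1],
  ],
)

```text
time_s: 6.8
ee_pos: [0.4632, 0.1182, 0.1465]
eef_rot: [3.139, -0.0, 1.939]
force: [8.2, 7.6, -5.0]
grip_width: 0.0144
grip_force: 30.0
```

Run:
```python
from h import *
o=ctrl.get_obs();print({k:o[k] for k in("time_s","ee_pos","eef_rot","force","moment","grip_width","grip_force")})
W=cam("wrist");im=ctrl.camera("wrist")
u=proj(W,[.4648,.1177,.15]).astype(int);x,y=max(0,u[0]-70),max(0,u[1]-60)
cv2.imwrite("pics/w3.png",im[:,:,::-1]);np.savez("w3.npz",K=W[0],R=W[1],t=W[2])
cv2.imwrite("pics/w3c.png",cv2.resize(im[y:y+120,x:x+160,::-1],None,fx=5,fy=5,interpolation=cv2.INTER_CUBIC));print(x,y)
```

```text
{'time_s': 6.8, 'ee_pos': array([0.46319442, 0.11815862, 0.14648851]), 'eef_rot': array([ 3.13913663e+00, -2.46226788e-04,  1.93876256e+00]), 'force': array([ 8.1755199 ,  7.63115055, -5.03370316]), 'moment': array([ 1.15770381, -1.40450198, -0.09878712]), 'grip_width': 0.014418485199488811, 'grip_force': 30.00032032316085}
188 177
```

View pics/w3c.png

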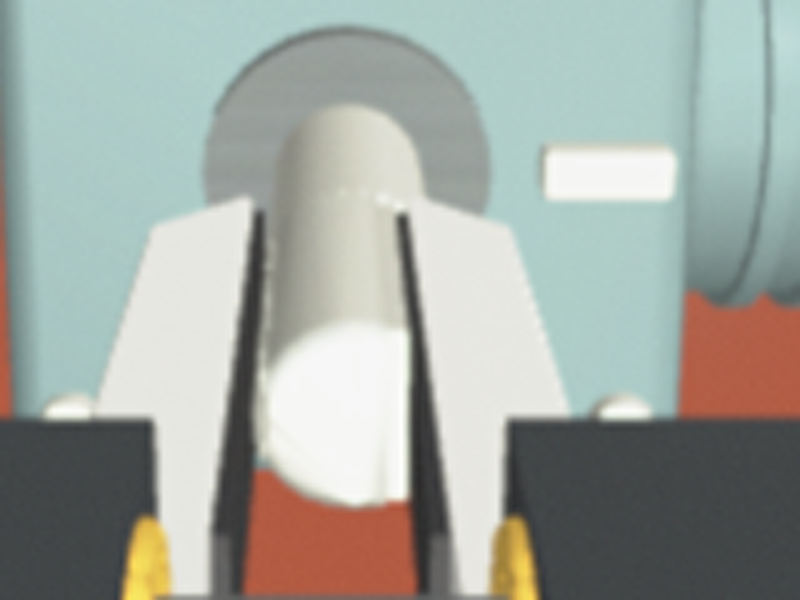

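The picture shows the chord upright at x≈408 and the rib straight to its right at (610,172), so the flat faces the rib. I'll release, go up and head for the collar.

jog_arm(
  motion=[
    [0,0,0,0,0,0,-0.6],
    [0,0,0,0,0,0,0.2],
    [0,0,0,0,0,0,0.2],
    [0,0,-0.04,0,0,0,0.2],
    [0,0,-0.045,0,0,0,0.2],
  ],
)

```text
time_s: 7.35
ee_pos: [0.4615, 0.1174, 0.2315]
eef_rot: [-3.138, -0.0, 1.939]
force: [0.8, 0.4, 0.6]
grip_width: 0.0475
grip_force: 0.0
```

Run:
```python
from h import *
o=ctrl.get_obs();print(o["ee_pos"],o["eef_rot"])
plan([.5525,-.172,.18],.5,12,.2,start=([.463,.118,.2315],1.938))
```

```text
[0.46151906 0.11737792 0.23153112] [-3.13814057e+00 -4.96822698e-04  1.93868942e+00]
[-0.0252, -0.0017, 0.0043, 0.0, 0.0, 0.12, 0.2], [-0.0253, 0.0013, 0.0043, 0.0, 0.0, 0.12, 0.2], [-0.0249, 0.0043, 0.0043, 0.0, 0.0, 0.119, 0.2], [-0.0242, 0.0073, 0.0043, 0.0, 0.0, 0.12, 0.2], [-0.0232, 0.0101, 0.0043, 0.0, 0.0, 0.12, 0.2]
[-0.0218, 0.0128, 0.0043, 0.0, 0.0, 0.12, 0.2], [-0.0201, 0.0154, 0.0042, 0.0, 0.0, 0.12, 0.2], [-0.0182, 0.0176, 0.0043, 0.0, 0.0, 0.12, 0.2], [-0.0159, 0.0197, 0.0043, 0.0, 0.0, 0.12, 0.2], [-0.0134, 0.0214, 0.0043, 0.0, 0.0, 0.119, 0.2]
[-0.0108, 0.0229, 0.0043, 0.0, 0.0, 0.12, 0.2], [-0.008, 0.024, 0.0043, 0.0, 0.0, 0.12, 0.2],
```

jog_arm(
  motion=[
    [-0.025,-0.0015,0,0,0,0.12,0.2],
    [-0.025,0.0015,0.002,0,0,0.12,0.2],
    [-0.025,0.0045,0.005,0,0,0.12,0.2],
    [-0.0242,0.0073,0.005,0,0,0.12,0.2],
    [-0.0232,0.01,0.005,0,0,0.12,0.2],
  ],
)

```text
time_s: 7.85
ee_pos: [0.5001, -0.0037, 0.2143]
eef_rot: [-3.141, 0.0, 1.334]
force: [1.5, 0.2, 0.2]
grip_width: 0.0563
grip_force: 0.0
```

jog_arm(
  motion=[
    [-0.022,0.013,0.005,0,0,0.12,0.2],
    [-0.02,0.0155,0.005,0,0,0.12,0.2],
    [-0.018,0.0175,0.005,0,0,0.12,0.2],
    [-0.016,0.0195,0.005,0,0,0.12,0.2],
    [-0.0135,0.0215,0.005,0,0,0.12,0.2],
  ],
)

```text
time_s: 8.35
ee_pos: [0.5375, -0.1247, 0.1892]
eef_rot: [-3.141, 0.0, 0.734]
force: [0.7, 0.2, -0.1]
grip_width: 0.0566
grip_force: 0.0
```

jog_arm(
  motion=[
    [-0.011,0.023,0.005,0,0,0.12,0.35],
    [-0.008,0.024,0.005,0,0,0.12,0.35],
    [0,0,0,0,0,0,0.35],
    [0,0,0,0,0,0,0.35],
    [0,0,0,0,0,0,0.35],
  ],
)

```text
time_s: 8.85
ee_pos: [0.552, -0.1714, 0.1797]
eef_rot: [-3.142, -0.0, 0.501]
force: [0.1, -0.1, 0.2]
grip_width: 0.0633
grip_force: 0.0
```

Run:
```python
from h import *
o=ctrl.get_obs();print(o["time_s"],o["ee_pos"],o["eef_rot"],o["grip_width"])
W=cam("wrist");im=ctrl.camera("wrist");cv2.imwrite("pics/w4.png",im[:,:,::-1]);np.savez("w4.npz",K=W[0],R=W[1],t=W[2])
u=proj(W,[.5525,-.172,.02]).astype(int);x,y=max(0,u[0]-80),max(0,u[1]-60)
cv2.imwrite("pics/w4c.png",cv2.resize(im[y:y+120,x:x+160,::-1],None,fx=5,fy=5,interpolation=cv2.INTER_CUBIC));print(x,y)
```

```text
8.85 [ 0.55203189 -0.17143158  0.17966928] [-3.14156434e+00 -5.06213755e-05  5.01079998e-01] 0.06333554264906203
174 113
```

View pics/w4c.png

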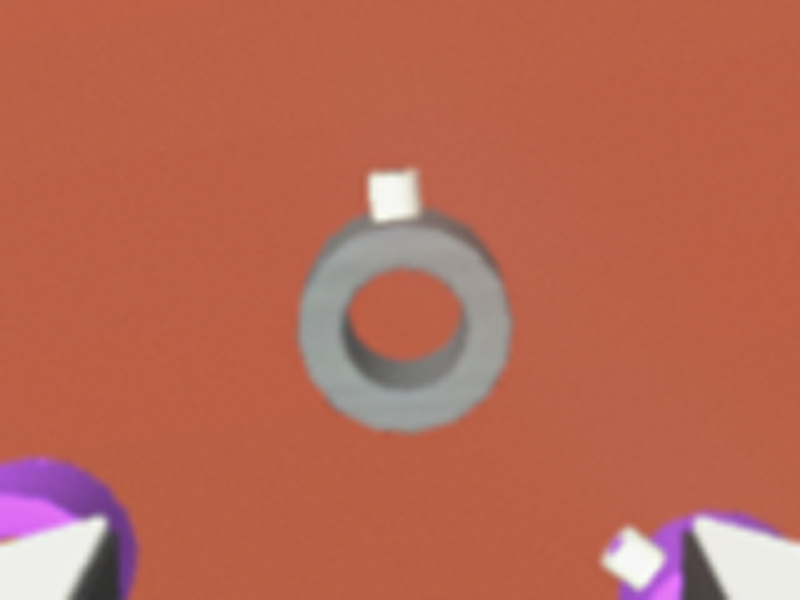

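The collar's top rim is centred at crop (405,328), and the screw head is at (394,193). Casting rays for both.

Run:
```python
from h import *
z=np.load("w4.npz");W=(z["K"],z["R"],z["t"])
f=lambda x,y,h:plane(W,((x+.5)/5+174-.5,(y+.5)/5+113-.5),h)
c=f(405,328,.028);print(c, np.linalg.norm(f(300,328,.028)-f(510,328,.028)))
for p in[(394,193),(393,173)]:
    s=f(*p,.018);d=s-c;print(s,np.arctan2(d[1],d[0]),np.linalg.norm(d[:2]))
S,D=cam("scene"),cam("side")
o1,d1=ray(W,(405.5/5+173.5,328.5/5+112.5));print(tri(W,(255,178.6),D,(287.4,242.4)),tri(W,(255,178.6),S,(252,247.6)))
plan([c[0],c[1],.06],.5,4,.35)
```

```text
[ 0.54983811 -0.17340716  0.028     ] 0.042087930649708706
[ 0.57137242 -0.15909223  0.018     ] 0.5866743325083058 0.025858150900651133
[ 0.57483043 -0.15697347  0.018     ] 0.5816639827051336 0.029911239921955327
(array([ 0.5512762 , -0.17414056,  0.0305538 ]), np.float64(0.002390965893244371)) (array([ 0.55155574, -0.17274052,  0.03259986]), np.float64(0.002386832389224626))
[-0.0007, 0.0002, 0.03, 0.0, 0.0, 0.0, 0.35], [-0.0008, 0.0001, 0.0299, 0.0, 0.0, 0.0, 0.35], [-0.0007, 0.0002, 0.03, 0.0, 0.0, 0.001, 0.35], [-0.0008, 0.0002, 0.0299, 0.0, 0.0, 0.0, 0.35],
```

jog_arm(
  motion=[
    [-0.0005,0.0004,0.03,0,0,-0.028,0.35],
    [-0.0005,0.0004,0.03,0,0,-0.028,0.35],
    [-0.0005,0.0004,0.03,0,0,-0.027,0.35],
    [-0.0005,0.0004,0.03,0,0,0,0.35],
    [0,0,0.02,0,0,0,0.35],
  ],
)

```text
time_s: 9.4
ee_pos: [0.5506, -0.1736, 0.0378]
eef_rot: [-3.14, 0.001, 0.584]
force: [-0.3, -0.2, 0.3]
grip_width: 0.0634
grip_force: 0.0
```

jog_arm(
  motion=[
    [0,0,0,0,0,0,0.35],
    [0,0,0,0,0,0,0.35],
    [0,0,0,0,0,0,0.35],
  ],
)

```text
time_s: 9.7
ee_pos: [0.5521, -0.1745, 0.0411]
eef_rot: [3.14, -0.001, 0.582]
force: [0.5, 0.3, 0.1]
grip_width: 0.0634
grip_force: 0.0
```

Run:
```python
from h import *
o=ctrl.get_obs();print(o["ee_pos"],o["eef_rot"])
plan([.5505,-.1732,.004],.584,2,.35)
```

```text
[ 0.55205566 -0.17452683  0.04110359] [ 3.13969218e+00 -1.39470428e-03  5.82458479e-01]
[-0.0003, -0.001, 0.0185, 0.001, -0.001, -0.001, 0.35], [-0.0003, -0.001, 0.0186, 0.001, 0.0, -0.001, 0.35],
```

jog_arm(
  motion=[
    [-0.0003,-0.0006,0.014,0,0,0,0.35],
    [-0.0002,-0.0005,0.013,0,0,0,0.35],
    [0,0,0.008,0,0,0,0.35],
    [0,0,0,0,0,0,0.35],
    [0,0,0,0,0,0,0],
  ],
  squeeze=10,
)

```text
time_s: 10.2
ee_pos: [0.5503, -0.1739, 0.0043]
eef_rot: [-3.141, 0.0, 0.582]
force: [-0.0, 0.3, 0.3]
grip_width: 0.0588
grip_force: 0.0
```

jog_arm(
  motion=[
    [0,0,0,0,0,0,-0.2],
    [0,0,0,0,0,0,-0.4],
    [0,0,0,0,0,0,-0.4],
    [0,0,0,0,0,0,-0.4],
    [0,0,0,0,0,0,-0.4],
  ],
)

```text
time_s: 10.7
ee_pos: [0.5505, -0.174, 0.0049]
eef_rot: [3.141, -0.0, 0.582]
force: [0.2, 0.1, 3.6]
grip_width: 0.0445
grip_force: 10.0
```

jog_arm(
  motion=[
    [0,0,0,0,0,0,-0.6],
    [0,0,0,0,0,0,-0.6],
    [0,0,-0.02,0,0,0,-0.6],
    [0,0,-0.04,0,0,0,-0.6],
    [0,0,-0.05,0,0,0,-0.6],
  ],
  squeeze=30,
)

```text
time_s: 11.2
ee_pos: [0.5489, -0.1734, 0.1137]
eef_rot: [-3.138, 0.003, 0.582]
force: [0.7, -0.9, -1.4]
grip_width: 0.044
grip_force: 30.0
```

jog_arm(
  motion=[
    [0,0,-0.05,0,0,0,-0.6],
    [0,0,-0.05,0,0,0,-0.6],
    [0,0,0,0,0,0,-0.6],
    [0,0,0,0,0,0,-0.6],
    [0,0,0,0,0,0,-0.6],
  ],
)

```text
time_s: 11.7
ee_pos: [0.5496, -0.1736, 0.2124]
eef_rot: [-3.139, 0.002, 0.582]
force: [0.5, 0.5, -2.2]
grip_width: 0.0437
grip_force: 30.0
```

Run:
```python
from h import *
o=ctrl.get_obs();print(o["time_s"],o["ee_pos"],o["eef_rot"],o["grip_width"],o["force"])
W=cam("wrist");im=ctrl.camera("wrist");cv2.imwrite("pics/w5.png",im[:,:,::-1]);np.savez("w5.npz",K=W[0],R=W[1],t=W[2],p=o["ee_pos"],e=o["eef_rot"])
u=proj(W,o["ee_pos"]).astype(int);print(u)
x,y=max(0,u[0]-80),max(0,u[1]-60)
cv2.imwrite("pics/w5c.png",cv2.resize(im[y:y+120,x:x+160,::-1],None,fx=5,fy=5,interpolation=cv2.INTER_CUBIC));print(x,y)
plan([.4655,.118,.2235],.367,10,-.6)
```

```text
11.7 [ 0.54955361 -0.17362432  0.21238984] [-3.13887941e+00  1.92070253e-03  5.81783357e-01] 0.043659865044487364 [ 0.54236403  0.5160309  -2.22365737]
[254 231]
174 171
[0.009, -0.029, -0.0011, 0.0, 0.0, 0.021, -0.6], [0.0084, -0.0292, -0.001, -0.001, 0.0, 0.022, -0.6], [0.0077, -0.0293, -0.0011, 0.0, 0.001, 0.021, -0.6], [0.0072, -0.0295, -0.0011, 0.0, 0.0, 0.022, -0.6], [0.0064, -0.0297, -0.001, 0.0, 0.0, 0.021, -0.6]
[0.0059, -0.0298, -0.0011, -0.001, 0.0, 0.022, -0.6], [0.0052, -0.0299, -0.0011, 0.0, 0.001, 0.021, -0.6], [0.0046, -0.03, -0.0011, 0.0, 0.0, 0.022, -0.6], [0.0039, -0.0301, -0.0011, 0.0, 0.0, 0.021, -0.6], [0.0032, -0.0301, -0.0011, -0.001, 0.0, 0.022, -0.6]
```

View pics/w5c.png

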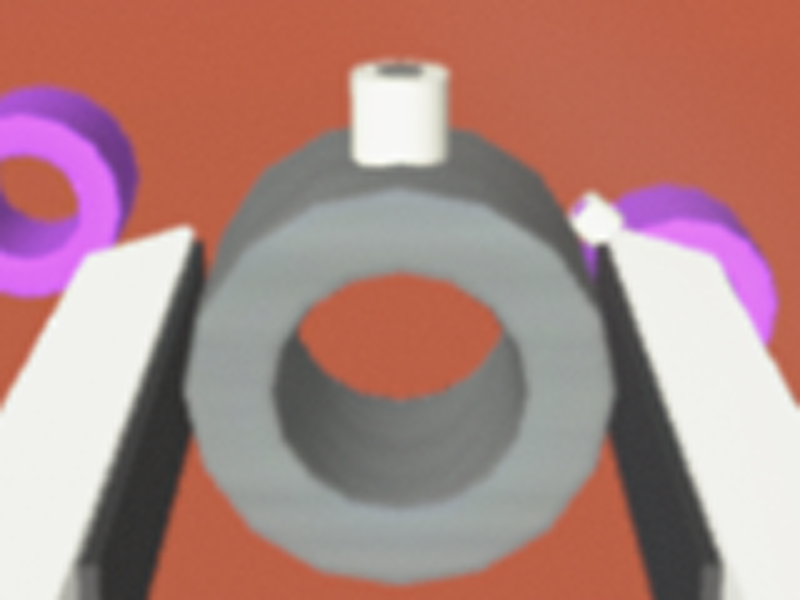

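The collar is held squarely. The rim centre is at (400,386) and the screw at (399,115), which is along the tool's x axis.

Run:
```python
from h import *
from scipy.spatial.transform import Rotation as Q
z=np.load("w5.npz");W=(z["K"],z["R"],z["t"]);R=Q.from_euler("xyz",z["e"])
f=lambda x,y,h:plane(W,((x+.5)/5+173.5,(y+.5)/5+170.5,),h)
c=f(401,386,z["p"][2]+.0233);print("offset in tool",R.inv().apply(c-z["p"]))
a=f(401,190,z["p"][2]+.0233);b=f(401,582,z["p"][2]+.0233);print("dia",np.linalg.norm(a-b),"mid",R.inv().apply((a+b)/2-z["p"]))
s=f(399,65,z["p"][2]+.0093);print("screw",R.inv().apply(s-z["p"]))
```

```text
offset in tool [ 0.00055413 -0.00028595 -0.02330042]
dia 0.04201060223143864 mid [-0.00010031 -0.00028605 -0.02329916]
screw [ 0.02991799 -0.000479   -0.00935622]
```

jog_arm(
  motion=[
    [0.009,-0.029,-0.001,0,0,0.0215,-0.6],
    [0.0084,-0.0292,-0.001,0,0,0.0215,-0.6],
    [0.0077,-0.0293,-0.001,0,0,0.0215,-0.6],
    [0.0072,-0.0295,-0.001,0,0,0.0215,-0.6],
    [0.0064,-0.0297,-0.001,0,0,0.0215,-0.6],
  ],
)

```text
time_s: 12.25
ee_pos: [0.5072, -0.0269, 0.2179]
eef_rot: [-3.14, 0.002, 0.473]
force: [1.1, -0.2, -1.0]
grip_width: 0.0439
grip_force: 30.0
```

jog_arm(
  motion=[
    [0.0059,-0.0298,-0.001,0,0,0.0215,-0.6],
    [0.0052,-0.03,-0.001,0,0,0.0215,-0.6],
    [0.0046,-0.03,-0.001,0,0,0.0215,-0.6],
    [0.0039,-0.03,-0.001,0,0,0.0215,-0.6],
    [0.0032,-0.03,-0.001,0,0,0.0215,-0.6],
  ],
)

```text
time_s: 12.75
ee_pos: [0.4653, 0.1187, 0.2231]
eef_rot: [-3.141, 0.002, 0.366]
force: [0.9, 1.0, -2.2]
grip_width: 0.0438
grip_force: 30.0
```

jog_arm(
  motion=[
    [0,0,0,0,0,0,-0.6],
    [0,0,0,0,0,0,-0.6],
    [0,0,0,0,0,0,-0.6],
    [0,0,0,0,0,0,-0.6],
    [0,0,0,0,0,0,-0.6],
  ],
)

```text
time_s: 13.25
ee_pos: [0.4664, 0.117, 0.2242]
eef_rot: [-3.142, 0.0, 0.366]
force: [-0.8, 0.1, -1.4]
grip_width: 0.0436
grip_force: 30.0
```

Run:
```python
from h import *
o=ctrl.get_obs();print(o["time_s"],o["ee_pos"],o["eef_rot"],o["grip_width"],o["force"],o["joint_vel"].round(3))
W=cam("wrist");im=ctrl.camera("wrist");cv2.imwrite("pics/w6.png",im[:,:,::-1]);np.savez("w6.npz",K=W[0],R=W[1],t=W[2],p=o["ee_pos"],e=o["eef_rot"])
cv2.imwrite("pics/w6c.png",cv2.resize(im[171:291,174:334,::-1],None,fx=5,fy=5,interpolation=cv2.INTER_CUBIC))
```

```text
13.25 [0.46636194 0.11699761 0.2242317 ] [-3.14155298e+00  4.07487409e-04  3.65831080e-01] 0.043636537065185575 [-0.83036925  0.09322887 -1.41880172] [ 0.004 -0.003 -0.002  0.001  0.     0.002]
```

View pics/w6c.png

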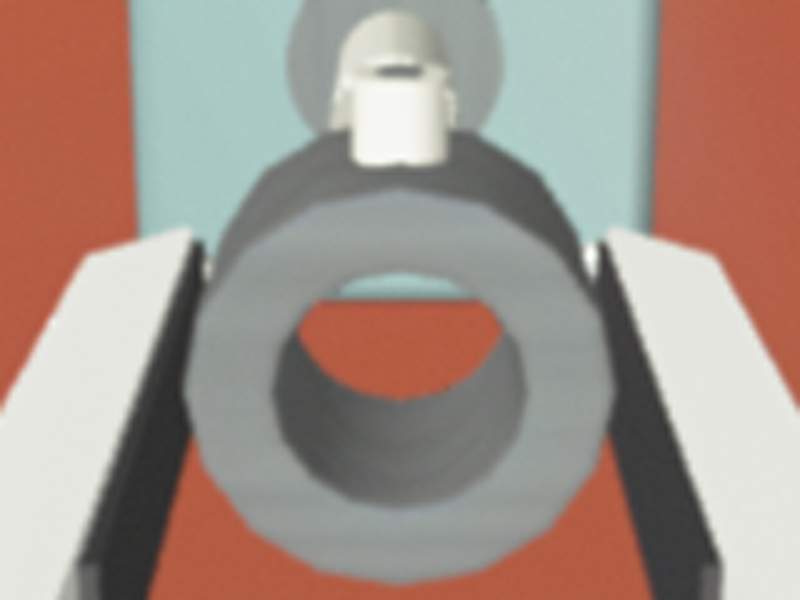

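The screw and shaft line up at x≈395–400. I'll shift about 1 mm towards the shaft axis, then go down in stages watching the force.

jog_arm(
  motion=[
    [-0.0007,-0.001,0.01,0,0,0,-0.6],
    [0,0,0.015,0,0,0,-0.6],
    [0,0,0.008,0,0,0,-0.6],
    [0,0,0,0,0,0,-0.6],
    [0,0,0,0,0,0,-0.6],
  ],
)

```text
time_s: 13.8
ee_pos: [0.4653, 0.1183, 0.1916]
eef_rot: [-3.142, -0.0, 0.367]
force: [0.1, -0.0, -1.8]
grip_width: 0.044
grip_force: 30.0
```

jog_arm(
  motion=[
    [0,0,0,0,0,0,-0.6],
    [0,0,0,0,0,0,-0.6],
  ],
)

```text
time_s: 14.0
ee_pos: [0.4654, 0.1183, 0.1919]
eef_rot: [3.141, -0.001, 0.367]
force: [0.0, -0.0, -2.3]
grip_width: 0.0436
grip_force: 30.0
```

jog_arm(
  motion=[
    [0,0.0003,0.005,0,0,0,-0.6],
    [0,0,0.005,0,0,0,-0.6],
    [0,0,0.004,0,0,0,-0.6],
    [0,0,0,0,0,0,-0.6],
    [0,0,0,0,0,0,-0.6],
  ],
)

```text
time_s: 14.5
ee_pos: [0.4653, 0.118, 0.1774]
eef_rot: [-3.142, 0.0, 0.367]
force: [0.4, 0.5, -1.4]
grip_width: 0.0439
grip_force: 30.0
```

Run:
```python
from h import *
o=ctrl.get_obs();print(o["time_s"],o["ee_pos"],o["eef_rot"],o["force"],o["moment"])
im=ctrl.camera("wrist");cv2.imwrite("pics/w7c.png",cv2.resize(im[171:291,174:334,::-1],None,fx=5,fy=5,interpolation=cv2.INTER_CUBIC))
```

```text
14.5 [0.46530932 0.11803536 0.17737583] [-3.14152766e+00  1.93014202e-04  3.66769477e-01] [ 0.38143398  0.53710829 -1.38901998] [-0.01963607  0.01222594 -0.03139115]
```

View pics/w7c.png

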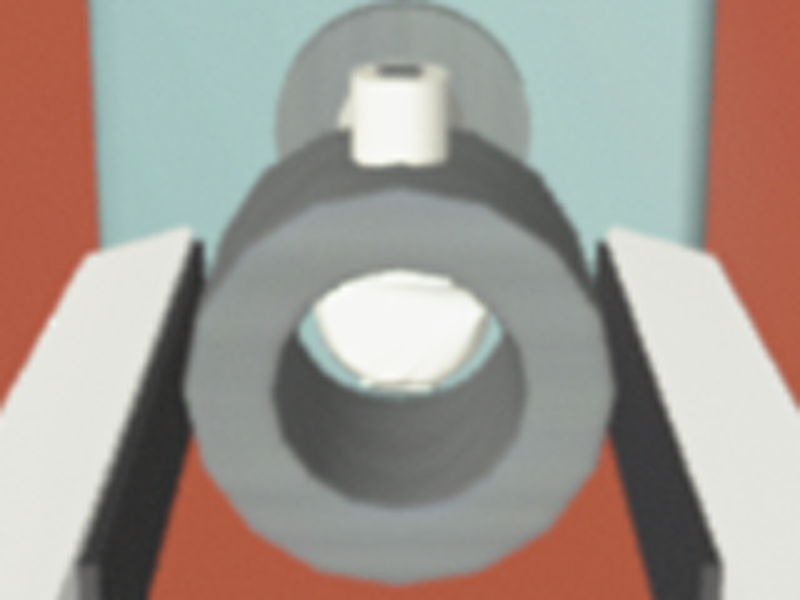

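The D top fills the bore evenly (x 310–492, centred on 401) with its flat on the screw side, and there is no contact. I'll lower it to height.

jog_arm(
  motion=[
    [0,0,0.007,0,0,0,-0.6],
    [0,0,0.007,0,0,0,-0.6],
    [0,0,0.006,0,0,0,-0.6],
    [0,0,0.004,0,0,0,-0.6],
    [0,0,0.0025,0,0,0,-0.6],
  ],
)

```text
time_s: 15.05
ee_pos: [0.4652, 0.118, 0.1504]
eef_rot: [-3.141, 0.001, 0.367]
force: [0.4, 0.1, -2.1]
grip_width: 0.044
grip_force: 30.0
```

jog_arm(
  motion=[
    [0,0,0,0,0,0,-0.6],
    [0,0,0,0,0,0,-0.6],
    [0,0,0,0,0,0,-0.6],
    [0,0,0,0,0,0,-0.6],
  ],
)

```text
time_s: 15.45
ee_pos: [0.4654, 0.1181, 0.1511]
eef_rot: [3.142, -0.0, 0.367]
force: [-0.1, -0.3, -1.5]
grip_width: 0.0438
grip_force: 30.0
```

Run:
```python
from h import *
o=ctrl.get_obs();print(o["time_s"],o["ee_pos"],o["eef_rot"],o["force"],o["moment"],o["joint_vel"].round(3))
f=lambda im,x,y,w,h,s:cv2.resize(im[y:y+h,x:x+w,::-1],None,fx=s,fy=s,interpolation=cv2.INTER_CUBIC)
w=ctrl.camera("wrist");s=ctrl.camera("scene");d=ctrl.camera("side")
r1=f(w,194,191,120,90,5)[:360,:600]
a=f(w,214,211,80,100,5);b=f(s,270,135,80,60,5);c=f(d,230,140,80,40,5)
cv2.imwrite("pics/fin.png",np.hstack([a,np.vstack([b,c])]))
```

```text
15.45 [0.46538965 0.11805353 0.15112996] [ 3.14151811e+00 -3.03904626e-04  3.66824380e-01] [-0.09652757 -0.33518061 -1.51409708] [-0.00349321 -0.0059624   0.02613268] [ 0.001  0.001  0.001  0.     0.001 -0.001]
```

View pics/fin.png

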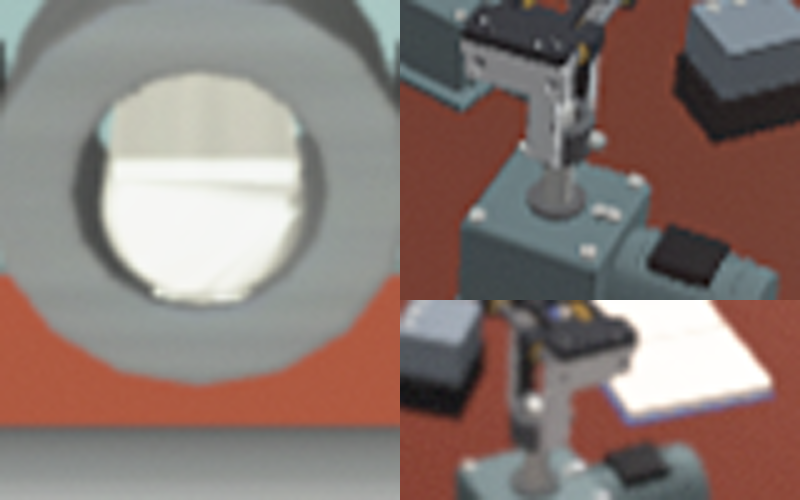

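The flat's edge is level at y≈158 and squarely faces the screw, the shaft is centred in the bore, and there is no contact force. The collar's underside is at about 146 mm, so the screw is level with the middle of the flat at 160 mm. Handing in.

```bash
python3 -c "
from station import ctrl
print(ctrl.hand_in())"
```

```text
the job is handed in; nothing more can be done
None
```

I've handed the job in: the shaft's flat faces the index rib, and the arm is holding the collar still on the shaft, clear of the casing, with its set screw facing the middle of the flat (no verdict came back).

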